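# Bring the swinging mug caddy to rest over the drip dish

### The job

Take the orange knob of the trolley on the counter rail and draw the hanging mug caddy out of its parking bay, over the red keeper, to the blue drip dish. The caddy swings freely once it has hopped over the keeper: never touch the caddy itself, do not let its spout knock back against the keeper or the caddy swing wildly, but calm the swing by moving the trolley until the spout hangs steadily over the middle of the dish for several seconds. Then let go of the knob and leave the caddy hanging still there, with everything else on the counter undisturbed.

Things in the scene. Friction and masses are not known exactly. Their poses are not given: they have to be found in the camera images.
- rail: Fixed steel rail stand. Origin on the counter (z=0) under the rail's middle; y axis along the rail, z up. Round bar 16 mm thick, 285 mm above the counter, between two posts at y = -390 and +390 mm (caps reach 300 mm high). Parking bay at the -y end. Place and yaw on the counter vary.
- keeper (a point): Top of the red keeper, a fixed round bar lying across the rail direction (80 mm long, 20 mm thick), at rail y = -130 mm, 39 mm above the counter. The spout ball hangs 6 mm too low to pass: drawn to +y, it is held back, the caddy leans about 0.24 rad, and with the trolley about 50 mm past the keeper the ball slips over and the caddy swings free.
- trolley: Black trolley block, 50 x 60 x 36 mm, origin at its centre on the bar's axis, 285 mm above the counter, axes parallel to the rail's. Slides from rail y = -210 to +210 mm between end stops; friction about 3 N holds it where it is left. Starts in the parking bay at rail y -195 to -175 mm. Mass 0.3 kg.
- knob (a point): Middle of the upright round orange knob on the trolley: 36 mm diameter, 44 mm tall, this point 42 mm above the trolley's origin (327 mm above the counter); block top 24 mm below it. Grip it from above, any yaw.
- caddy: Mug caddy hanging on a pin. Origin on the pin, 50 mm below the trolley's origin, axes as the rail's at rest; swings about its x axis only. White tray 95 x 320 mm (long along the rail) 95 mm below the pin, two mugs fixed on it (tops 10 mm below the pin), drain spout below. Mass about 0.7 kg (varies), free swing period about 1.05 s whatever the mass, decaying only over 40 s or more.
- spout (a point): Centre of the blue ball (24 mm diameter) at the caddy's lower end, 190 mm below the pin; hangs 45 mm above the counter at rest. It is what must stop over the dish.
- drip_dish: Low round blue dish, 84 mm across, 20 mm high, fixed on the counter under the rail's line, at rail y +30 to +160 mm. Origin at the centre of its underside.
- carafe: Glass carafe, 120 mm wide, 115 mm tall; origin under its centre. Leave alone.
- power_strip: Black power strip 50 x 200 x 35 mm; origin under its centre. Leave alone.
- red_mug: Loose red mug, 80 mm wide, 85 mm tall, standing on the counter; origin under its centre. Leave alone.
- side_plate: White plate, 170 mm wide, 16 mm high; origin under its centre. Leave alone.
- spatula: Spatula lying on the counter. Leave alone.
- plant: Small plant in a concrete pot, 70 mm wide, 90 mm tall; origin under its centre. Leave alone.
Mind the look-alikes: they are no part of the job. Of the things shaped like the drip_dish, the blue one is meant.

How it is judged:
By the outcome, as a careful person would: the job done as asked, in the order asked, and still so for the second after the job is handed in, with the robot touching nothing.
It also fails if it takes over 45 s, if anything falls off the work surface, if the arm or the gripper's body presses on something with over 40 N, if the wrist force passes 120 N, or if a joint passes its speed limit or range.

### The arm

A 6-joint arm with a two-finger parallel gripper is mounted at the origin on the work surface. World frame = base frame: x ahead of the robot, y to its left, z up, the work surface at z = 0. Lengths are in m, angles in rad, forces in N, time in s.
With the tool pointing down it reaches from about 0.35 to 0.725 m from the base axis. Payload 6 kg.
Tool frame: the origin (TCP) lies midway between the tips of the shut fingers; the grasp point (between the pads) lies 19 mm behind it; z points along the fingers, y is the line along which they close (so a half turn about z gives the same grasp; the last joint's range is limited). The gripper opens to 85 mm and grips with 20 to 120 N. Pads are 22 mm wide; open, the fingers measure 114 mm over their backs; the gripper's body (76 mm by 85 mm) begins 54 mm behind the grasp point. The pads swing forward as they close: fully open they stand 13 mm farther back than shut.
Start: joints at [-0.824, 0.04, 0.085, 0, -1.615, -0.334], TCP at [0.241, -0.55, 0.231] pointing down, gripper open.
Joint ranges: [-2.56, 2.56], [-1.29, 2.01], [-1.08, 1.49], [-3.29, 1.98], [-2.81, -0.18], [-2.99, 2.99]. Speed limits (rad/s): [2.57, 2.57, 3.01, 3.14, 3.14, 3.14].

### API

Orientations are given as a rotation vector (axis times angle).
In Python, from workcell import telemetry, imaging, job_done gives the robot as it stands.
- The arm moves only by the shell command python3 -m crank 'ROWS' [FORCE]. ROWS is JSON, a list of rows, each an object of numbers: "hand": the opening, from 0 (shut) to 1 (fully open); "x", "y", "z": the shift along the world's x, y, z in m; "rx", "ry", "rz": the turn, a rotation vector about the world's x, y, z in degrees. A call has 1 to 5 rows; each row shifts and turns the commanded pose from where the row before left it; what a row does not reach is not made up. A row lasts 1/10 s, in which the tool goes at most 50 mm and 8.59 degrees, less where a joint would pass 70% of its speed; a pose out of reach is approached as far as the arm can. A call is refused whole if a number of a shift passes 0.05 or a number of a turn 8.59, either way. A call with a gripper value outside its range is refused whole. The fingers move at their own pace and stop on an object; FORCE is the grip in N (left out, the last holds). Time passes only in rows, so rows that do not move let the fingers close. It gives the time, the measured TCP pose, the force, the opening and the grip force at its end, in the units of the state.
- telemetry.get_state(): the state, without advancing time (a new reading comes with each control period).
- imaging.get_image(name): name is "side" or "top" or "wrist"; returns a dict with "img" (400x640x3 uint8, blue, green, red), "fx", "fy", "cx", "cy" (pixels), "k1" (the pictures are not rectified: a ray, as slopes to the right and down, at radius r is drawn at 1 + k1 r^2 times it, then the intrinsics apply), "world_to_cam" (4x4, takes a point from world to camera coordinates). Camera axes: x right, y down, z forward; pixel columns grow to the right and rows downward; lengths in m; the calibration is good to about 2 mm. A picture is of the moment at which its call begins. There is no depth.
- job_done(): hands the job in; it is judged then, once.
Trained networks look in a picture, given as the dict that the camera call returned (one of the last four; its "shot" number tells which), for a name from the list of things; names that differ only in an ending like _2 or _b are one class to them, and where a whole thing is asked for, a point or a joint stands for the part that bears it (a point fixed in the world has none). Each returns a list of dicts, best first, with "conf" (0 to 1); they miss things now and then, are a little off and sometimes report something else, mostly with a low value. They report only what shows in the picture. A call takes as long as a camera call. They do not tell look-alikes from the thing itself.
- imaging.outline_of(picture, thing): "pixels" (400x640 bool, what is visible of it) and "rect" ([centre column, centre row, width, height] in pixels, round what is visible of it).
The state is a dict: "time_s": time; "joint_positions": joint angles; "qvel": joint speeds; "joint_efforts": joint torques, N m; "tcp_pos": TCP position; "tool_rot": TCP orientation; "wrist_force": force on the tool from outside, world axes, zero at the start; "torque": the same for the moment, N m; "grip_width": opening from 0.0 (shut) to 1.0 (fully open); "grip_force": force on a finger pad.
Only numpy, scipy, OpenCV 4.12 (cv2) and the standard library are available. Lean on these libraries where they do the work, as an engineer would, in place of code of your own. Each camera call takes 0.05 s, during which the arm holds its last target. There are 200 camera calls.

## Working session

There is one attempt and no reset: what is moved stays moved. The work goes in short steps, Python scripts to look and compute and a shell command to move; the robot and the scene stay as the last step left them, time stands still between calls to the robot, and variables do not carry over. Pictures are saved under pics/ and viewed, at most 10 in all, crops included, and the job is handed in when it is done.

```bash
ls; mkdir -p pics
cat > h.py <<'E'
import numpy as np, cv2
from workcell import telemetry, imaging
def ray(p,u,v):
    d=np.array([(u-p["cx"])/p["fx"],(v-p["cy"])/p["fy"]]); s=d.copy()
    for _ in range(30): s=d/(1+p["k1"]*(s@s))
    T=np.array(p["world_to_cam"]); R,t=T[:3,:3],T[:3,3]
    return -R.T@t, R.T@np.array([s[0],s[1],1.])
def at_z(p,u,v,z):
    o,d=ray(p,u,v); return o+d*(z-o[2])/d[2]
def proj(p,X):
    T=np.array(p["world_to_cam"]); c=T[:3,:3]@np.asarray(X,float)+T[:3,3]; s=c[:2]/c[2]; s=s*(1+p["k1"]*(s@s))
    return np.array([s[0]*p["fx"]+p["cx"],s[1]*p["fy"]+p["cy"]])
E
python3 - <<'E'
from h import *
s=telemetry.get_state(); print(s["time_s"],s["tcp_pos"],s["tool_rot"],s["grip_width"])
for n in("top","side"):
    p=imaging.get_image(n); cv2.imwrite(f"pics/{n}0.png",p["img"])
    print(n,ray(p,320,200))
    for t in("knob","trolley","rail","drip_dish","caddy","spout","keeper"):
        try:
            for o in imaging.outline_of(p,t)[:3]:
                m=o["pixels"]; v,u=np.nonzero(m); print(t,round(o["conf"],2),np.round(o["rect"]),u.mean().round(1),v.mean().round(1),m.sum())
        except Exception as e: print(t,e)
E
```

```text
pics
0.0 [ 0.24064406 -0.54928244  0.23027435] [ 6.43699848e-01 -3.07444146e+00 -2.66887236e-03] 1.0035117846323642
top (array([0.38311323, 0.08029706, 1.4514212 ]), array([ 0.15362605,  0.00100871, -0.98817609]))
knob 0.75 [396. 233.  93.  34.] 395.7 234.1 1995
trolley 0.97 [399. 231.  95.  35.] 397.0 234.4 2122
trolley 0.69 [207. 196.  20.  20.] 205.4 197.1 255
rail 0.62 [347. 236. 253.  45.] 367.6 232.2 4247
rail 0.48 [370. 163.  41.  41.] 371.0 160.1 1339
drip_dish 0.83 [325. 235.  23.  14.] 323.5 234.7 219
drip_dish 0.81 [333. 203.  23.  20.] 332.9 201.5 352
drip_dish 0.67 [325. 263.  24.  22.] 324.0 263.5 362
caddy 0.75 [398. 233.  95.  32.] 395.1 235.0 1762
spout 0.57 [398. 235.  94.  37.] 396.3 235.7 1547
keeper 0.85 [347. 234. 254.  42.] 367.3 232.3 4313
side (array([0.76580502, 0.83799846, 0.77951782]), array([-0.21993246, -0.75946249, -0.61231493]))
knob 0.82 [327. 140.  54.  87.] 324.5 145.6 2189
trolley 0.63 [328. 140.  47.  86.] 324.7 146.7 2026
rail 0.58 [353. 218. 104. 255.] 347.2 210.4 5831
drip_dish 0.75 [301. 232.  23.  20.] 299.9 231.5 426
drip_dish 0.66 [343. 235.  30.  22.] 341.5 233.8 431
drip_dish 0.25 [238. 212.  55.  33.] 238.8 210.4 1305
caddy 0.79 [326. 149.  43.  66.] 325.0 154.6 1652
spout 0.55 [326. 150.  48.  68.] 324.3 154.0 1668
keeper 0.78 [351. 218. 102. 257.] 348.1 211.3 6035
```

View pics/top0.png

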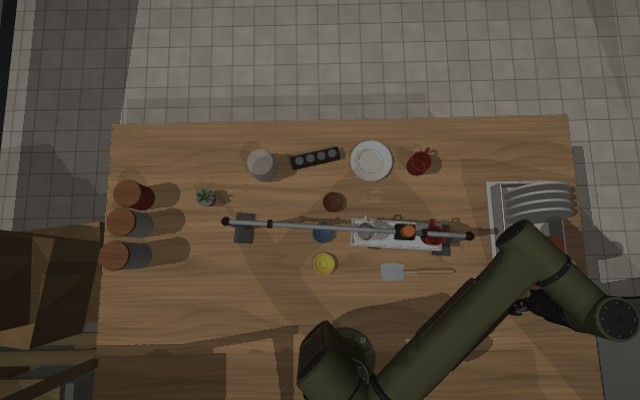

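View pics/side0.png

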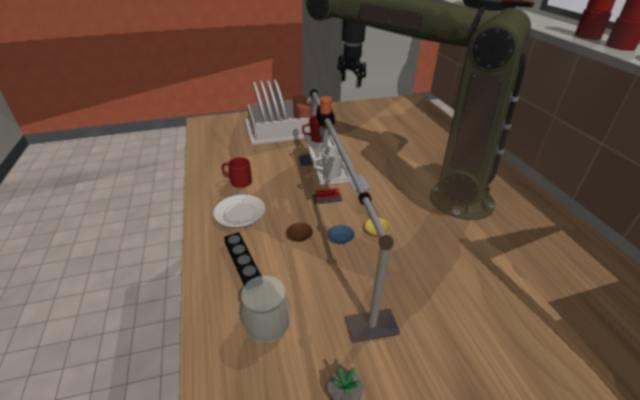

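Top view: orange knob near (408,231), caps at (225,221) and (470,236), blue dish at (324,235), rail's bay on the right (world -y). The side view agrees: knob at (326,104), red keeper at (327,195), dish at (341,234).

Run:
```python
from h import *
t=imaging.get_image("top"); s=imaging.get_image("side")
def blob(p,kind,box):
    h=cv2.cvtColor(p["img"],cv2.COLOR_BGR2HSV).astype(int); H,S,V=h[...,0],h[...,1],h[...,2]
    m={"orange":(H>5)&(H<18)&(S>190)&(V>120),"blue":(H>95)&(H<125)&(S>90),"dark":(V<55)}[kind]
    z=np.zeros_like(m); u0,v0,u1,v1=box; z[v0:v1,u0:u1]=m[v0:v1,u0:u1]
    v,u=np.nonzero(z); return u.mean(),v.mean(),len(u),(u.min(),u.max(),v.min(),v.max())
kt=blob(t,"orange",(385,215,430,250)); ks=blob(s,"orange",(312,90,340,118)); print(kt,ks)
def tri(a,b):
    (o1,d1),(o2,d2)=a,b; k=np.linalg.lstsq(np.c_[d1,-d2],o2-o1,rcond=None)[0]
    P,Q=o1+k[0]*d1,o2+k[1]*d2; return (P+Q)/2,np.linalg.norm(P-Q)
print("knob tri",tri(ray(t,*kt[:2]),ray(s,*ks[:2])), "top@.34",at_z(t,*kt[:2],.34))
for b in((308,220,340,250),): 
    d=blob(t,"blue",b); print("dish top",d,at_z(t,*d[:2],.012))
d=blob(s,"blue",(325,222,358,246)); print("dish side",d,at_z(s,*d[:2],.012))
for b in((219,214,232,228),(464,229,476,243)):
    d=blob(t,"dark",b); print("cap",d,at_z(t,*d[:2],.285))
for n,p,b in(("t",t,(200,190,500,280)),("s",s,(280,80,420,260))):
    u0,v0,u1,v1=b; c=p["img"][v0:v1,u0:u1]; f=min(800/c.shape[1],600/c.shape[0]); cv2.imwrite(f"pics/crop{n}.png",cv2.resize(c,None,fx=f,fy=f,interpolation=cv2.INTER_CUBIC))
```

```text
<stdin>:7: RuntimeWarning: Mean of empty slice.
  ret = ret.dtype.type(ret / rcount)
Traceback (most recent call last):
ValueError: zero-size array to reduction operation minimum which has no identity
```

```bash
cat >> h.py <<'E'
def blob(p,kind,box):
    h=cv2.cvtColor(p["img"],cv2.COLOR_BGR2HSV).astype(int); H,S,V=h[...,0],h[...,1],h[...,2]
    m={"orange":(H>5)&(H<18)&(S>160)&(V>110),"blue":(H>95)&(H<125)&(S>80),"dark":(V<60)}[kind]
    z=np.zeros_like(m); u0,v0,u1,v1=box; z[v0:v1,u0:u1]=m[v0:v1,u0:u1]
    v,u=np.nonzero(z)
    if not len(u): return (0,0,0)
    return u.mean(),v.mean(),len(u),(u.min(),u.max(),v.min(),v.max())
def tri(a,b):
    (o1,d1),(o2,d2)=a,b; k=np.linalg.lstsq(np.c_[d1,-d2],o2-o1,rcond=None)[0]
    P,Q=o1+k[0]*d1,o2+k[1]*d2; return (P+Q)/2,np.linalg.norm(P-Q)
E
python3 - <<'E'
from h import *
t=imaging.get_image("top"); s=imaging.get_image("side")
for p,u,v in((t,408,231),(s,326,104)): print(cv2.cvtColor(p["img"],cv2.COLOR_BGR2HSV)[v-1:v+2,u])
kt=blob(t,"orange",(385,215,430,250)); ks=blob(s,"orange",(312,90,340,118)); print(kt,ks)
print("knob tri",tri(ray(t,*kt[:2]),ray(s,*ks[:2])), "top@.34",at_z(t,*kt[:2],.34))
d=blob(t,"blue",(308,220,340,250)); print("dish top",d,at_z(t,*d[:2],.012))
d=blob(s,"blue",(325,222,358,246)); print("dish side",d,at_z(s,*d[:2],.012))
for b in((219,214,232,228),(464,229,476,243)):
    d=blob(t,"dark",b); print("cap",d,at_z(t,*d[:2],.285))
for n,p,b in(("t",t,(200,190,500,280)),("s",s,(280,80,420,260))):
    u0,v0,u1,v1=b; c=p["img"][v0:v1,u0:u1]; f=min(800/c.shape[1],600/c.shape[0]); cv2.imwrite(f"pics/crop{n}.png",cv2.resize(c,None,fx=f,fy=f,interpolation=cv2.INTER_CUBIC))
E
```

```text
[[ 11 180 126]
 [ 12 177 127]
 [ 11 179 127]]
[[ 11 187 142]
 [ 11 188 141]
 [ 11 189 142]]
(np.float64(408.65168539325845), np.float64(230.42696629213484), 89, (np.int64(404), np.int64(414), np.int64(226), np.int64(235))) (np.float64(325.73758865248226), np.float64(104.29787234042553), 141, (np.int64(321), np.int64(330), np.int64(97), np.int64(112)))
knob tri (array([ 0.45584543, -0.18915069,  0.32651868]), np.float64(0.003855156299093761)) top@.34 [ 0.45675799 -0.18664534  0.34      ]
dish top (np.float64(322.68279569892474), np.float64(234.66666666666666), 186, (np.int64(313), np.int64(332), np.int64(223), np.int64(241))) [0.46812213 0.07384711 0.012     ]
dish side (np.float64(340.6551724137931), np.float64(233.7868338557994), 319, (np.int64(329), np.int64(352), np.int64(226), np.int64(242))) [0.47456342 0.0664415  0.012     ]
cap (np.float64(225.50819672131146), np.float64(221.13114754098362), 61, (np.int64(221), np.int64(231), np.int64(217), np.int64(225))) [0.50153151 0.38773006 0.285     ]
cap (np.float64(469.02666666666664), np.float64(235.50666666666666), 75, (np.int64(464), np.int64(474), np.int64(231), np.int64(240))) [ 0.44074059 -0.3900562   0.285     ]
```

View pics/cropt.png

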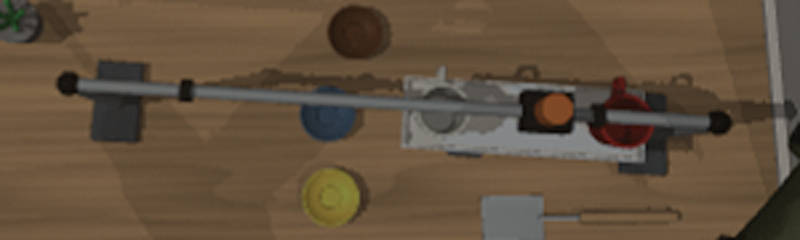

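View pics/crops.png

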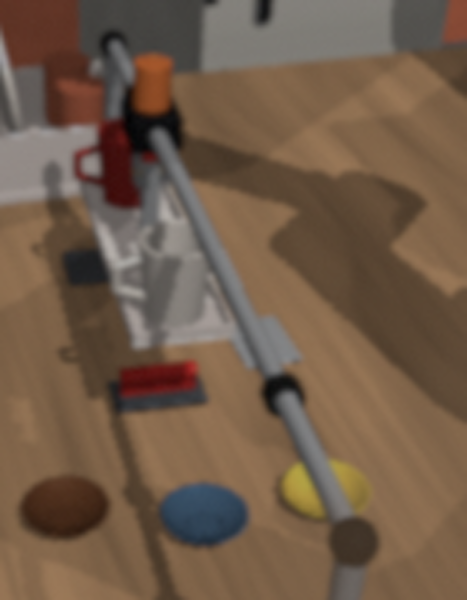

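The caps are 780 mm apart, as they should be. That puts the rail origin at about (0.471,-0.001), with its y axis along (0.078,0.997). The knob is on that line at rail y ≈ -0.187 and height 0.327, and the dish is at rail y ≈ +0.07. I'll rise first, then go over the knob.

```bash
python3 -m crank '[{"z":0.045},{"z":0.045},{"z":0.045},{"z":0.045},{"x":0.024,"y":0.04,"rz":-7}]' 
python3 -m crank '[{"x":0.024,"y":0.04,"rz":-7},{"x":0.024,"y":0.04,"rz":-7},{"x":0.024,"y":0.04,"rz":-7},{"x":0.024,"y":0.04},{"x":0.024,"y":0.04}]'
python3 -m crank '[{"x":0.024,"y":0.04},{"x":0.024,"y":0.04},{"x":0.024,"y":0.041},{},{}]'
python3 - <<'E'
from h import *
s=telemetry.get_state(); print(s["joint_positions"],s["tool_rot"])
p=imaging.get_image("wrist"); cv2.imwrite("pics/w1.png",p["img"])
b=blob(p,"orange",(0,0,640,400)); print(b, at_z(p,*b[:2],.345), proj(p,[.4563,-.1875,.349]))
E
```

```text
[-8.24297324e-01  4.02263024e-02  8.47649488e-02 -2.25195198e-05
 -1.61549560e+00 -3.33687458e-01] [ 6.43836920e-01 -3.07484644e+00 -2.34565548e-04]
(np.float64(70.80445337351415), np.float64(287.05307215804453), 5973, (np.int64(0), np.int64(189), np.int64(243), np.int64(328))) [ 0.19882124 -0.59498728  0.345     ] [ 947.73843915 1215.40252665]invalid input at $[0]: expected keys hand, x, y, z, rx, ry, rz
invalid input at $[0]: expected keys hand, x, y, z, rx, ry, rz
invalid input at $[0]: expected keys hand, x, y, z, rx, ry, rz
```

View pics/w1.png

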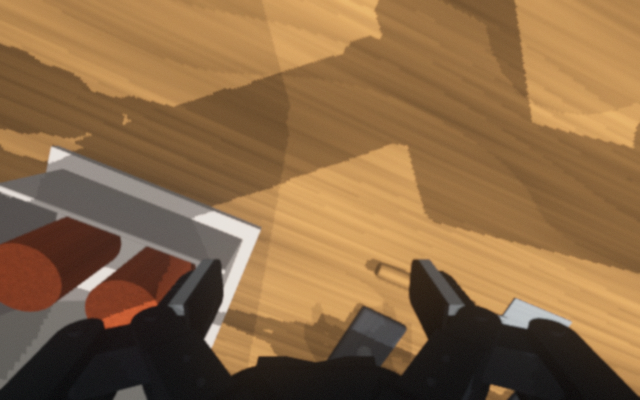

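The wrist view shows only the rack (140,270) and the open fingers, because the arm hasn't moved: each row needs all seven keys.

```bash
python3 -m crank '[{"hand":1,"x":0,"y":0,"z":0.045,"rx":0,"ry":0,"rz":0},{"hand":1,"x":0,"y":0,"z":0.045,"rx":0,"ry":0,"rz":0},{"hand":1,"x":0,"y":0,"z":0.045,"rx":0,"ry":0,"rz":0},{"hand":1,"x":0,"y":0,"z":0.045,"rx":0,"ry":0,"rz":0},{"hand":1,"x":0.024,"y":0.04,"z":0,"rx":0,"ry":0,"rz":-7}]' 
python3 -m crank '[{"hand":1,"x":0.024,"y":0.04,"z":0,"rx":0,"ry":0,"rz":-7},{"hand":1,"x":0.024,"y":0.04,"z":0,"rx":0,"ry":0,"rz":-7},{"hand":1,"x":0.024,"y":0.04,"z":0,"rx":0,"ry":0,"rz":-7},{"hand":1,"x":0.024,"y":0.04,"z":0,"rx":0,"ry":0,"rz":0},{"hand":1,"x":0.024,"y":0.04,"z":0,"rx":0,"ry":0,"rz":0}]' 
python3 -m crank '[{"hand":1,"x":0.024,"y":0.04,"z":0,"rx":0,"ry":0,"rz":0},{"hand":1,"x":0.024,"y":0.04,"z":0,"rx":0,"ry":0,"rz":0},{"hand":1,"x":0.024,"y":0.041,"z":0,"rx":0,"ry":0,"rz":0},{"hand":1,"x":0,"y":0,"z":0,"rx":0,"ry":0,"rz":0},{"hand":1,"x":0,"y":0,"z":0,"rx":0,"ry":0,"rz":0}]'
python3 - <<'E'
from h import *
s=telemetry.get_state(); print(s["joint_positions"],s["tcp_pos"],s["tool_rot"])
p=imaging.get_image("wrist"); cv2.imwrite("pics/w2.png",p["img"])
b=blob(p,"orange",(0,0,640,400)); print(b, at_z(p,*b[:2],.345), proj(p,[.4563,-.1875,.349]))
E
```

```text
time_s: 1.55
tcp_pos: [0.2641, -0.5134, 0.4174]
tool_rot: [-0.444, 3.107, -0.014]
wrist_force: [1.6, 0.2, 0.1]
grip_width: 1.001
grip_force: 0.0
time_s: 2.05
tcp_pos: [0.3852, -0.3079, 0.4115]
tool_rot: [0.12, 3.139, -0.0]
wrist_force: [2.1, -0.4, 0.2]
grip_width: 1.003
grip_force: 0.0
time_s: 2.55
tcp_pos: [0.4571, -0.1877, 0.4112]
tool_rot: [-0.115, -3.139, 0.0]
wrist_force: [-0.5, 0.3, 0.4]
grip_width: 1.0
grip_force: 0.0
[ 1.94943656e-02 -1.43106395e-01  2.44155718e-01  8.07680783e-05
 -1.95847161e+00 -1.66362209e+00] [ 0.45712927 -0.18765071  0.41116565] [-1.15195814e-01 -3.13907135e+00  1.53688885e-04]
(np.float64(270.17088409871917), np.float64(211.20087472664792), 3201, (np.int64(0), np.int64(464), np.int64(134), np.int64(350))) [ 0.44763375 -0.21866694  0.345     ] [316.01189225 221.76301301]
```

View pics/w2.png

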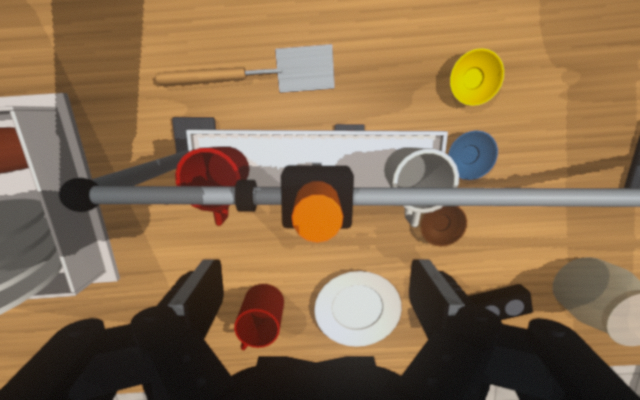

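Wrist view: knob top at (318,221) against the predicted (316,222), so I'm aligned. The rail runs horizontally, the tray's upper edge is at v≈132 and the blue dish is at (473,155). Next: descend and grip.

```bash
python3 -m crank '[{"hand":1,"x":-0.0005,"y":0.001,"z":-0.03,"rx":0,"ry":0,"rz":0},{"hand":1,"x":0,"y":0,"z":-0.03,"rx":0,"ry":0,"rz":0},{"hand":1,"x":0,"y":0,"z":-0.025,"rx":0,"ry":0,"rz":0},{"hand":1,"x":0,"y":0,"z":-0.015,"rx":0,"ry":0,"rz":0},{"hand":1,"x":0,"y":0,"z":0,"rx":0,"ry":0,"rz":0}]' 
python3 -m crank '[{"hand":0.3,"x":0,"y":0,"z":0,"rx":0,"ry":0,"rz":0},{"hand":0.3,"x":0,"y":0,"z":0,"rx":0,"ry":0,"rz":0},{"hand":0.2,"x":0,"y":0,"z":0,"rx":0,"ry":0,"rz":0},{"hand":0,"x":0,"y":0,"z":0,"rx":0,"ry":0,"rz":0},{"hand":0,"x":0,"y":0,"z":0,"rx":0,"ry":0,"rz":0}]' 40
python3 - <<'E'
from h import *
p=imaging.get_image("wrist"); cv2.imwrite("pics/w3.png",p["img"])
p=imaging.get_image("side"); cv2.imwrite("pics/s3.png",p["img"])
E
```

```text
time_s: 3.1
tcp_pos: [0.4549, -0.1886, 0.3093]
tool_rot: [-0.122, -3.136, -0.001]
wrist_force: [0.5, -0.5, -0.0]
grip_width: 1.001
grip_force: 0.0
time_s: 3.6
tcp_pos: [0.4565, -0.1877, 0.3124]
tool_rot: [0.119, 3.138, -0.001]
wrist_force: [-0.1, 1.2, 4.3]
grip_width: 0.412
grip_force: 40.2
```

View pics/w3.png

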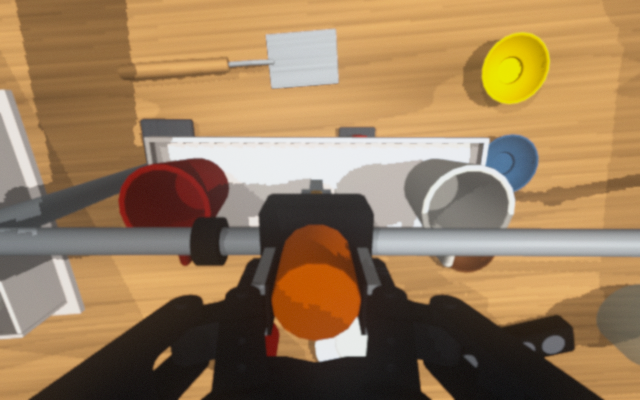

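The knob is gripped: width 0.412 is 35 mm. The wrist view follows the trolley, with the tray's robot-side corners at (148,138) and (489,140), so caddy tilt can be read from it. I'll build a tilt estimator, calibrate it at rest, and pin down the dish position.

```bash
cat >> h.py <<'E'
from scipy.optimize import least_squares
import json,os
O=np.array([.4711,-.0012]); EY=np.array([.0779,.9970]); EX=np.array([.9970,-.0779])
OFF=0.0
def railpos(w): return (np.asarray(w)[:2]-O)@EY
def ext(p):
    h=cv2.cvtColor(p["img"],cv2.COLOR_BGR2HSV).astype(int)
    m=((h[...,1]<60)&(h[...,2]>140)).astype(np.uint8); m[:95]=0; m[225:]=0
    n,l,st,_=cv2.connectedComponentsWithStats(m)
    k=1+np.argmax(st[1:,4]); m=(l==k)
    c=np.nonzero(m.sum(0)>=3)[0]
    return np.array([c[0],c[-1]],float)
def model(p,ty,th,h):
    r=[]
    for y in(-.16,.16):
        c,s=np.cos(th),np.sin(th); Y=y*c-h*s; Z=y*s+h*c
        q=O+EY*(ty+Y)-EX*.0475; r.append(proj(p,[*q,.235+Z])[0])
    return np.array(r)
def theta():
    s=telemetry.get_state(); p=imaging.get_image("wrist"); ty=railpos(s["tcp_pos"]); e=ext(p)
    c=json.load(open("cal.json")) if os.path.exists("cal.json") else {"h":-.085,"b":[0,0]}
    f=lambda t:model(p,ty,t[0],c["h"])+c["b"]-e
    r=least_squares(f,[0.]); return s["time_s"],ty,r.x[0],r.fun,e,p
E
python3 - <<'E'
from h import *
T,ty,th,res,e,p=theta(); print(T,ty,th,res,e,model(p,ty,0,-.085))
json.dump({"h":-.085,"b":list(e-model(p,ty,0,-.085))},open("cal.json","w"))
# dish fit
for n,box in(("top",(305,218,342,250)),("side",(322,220,360,248)),("wrist",(480,125,560,205))):
    q=imaging.get_image(n); h=cv2.cvtColor(q["img"],cv2.COLOR_BGR2HSV).astype(int)
    m=(h[...,0]>95)&(h[...,0]<125)&(h[...,1]>80); u0,v0,u1,v1=box; z=np.zeros_like(m); z[v0:v1,u0:u1]=m[v0:v1,u0:u1]
    best=[]
    a=np.linspace(0,2*np.pi,60)
    for dy in np.arange(.05,.10,.001):
        for dx in np.arange(-.012,.0121,.003):
            c=O+EY*dy+EX*dx
            pts=np.array([proj(q,[c[0]+r*np.cos(t),c[1]+r*np.sin(t),zz]) for r,zz in((.042,.02),(.030,.0)) for t in a])
            k=np.zeros(m.shape,np.uint8); cv2.fillConvexPoly(k,np.round(cv2.convexHull(pts.astype(np.float32))*16).astype(int),1,shift=4)
            best.append(((z&(k>0)).sum()/(z|(k>0)).sum(),round(dy,3),round(dx,3)))
    best.sort(reverse=True); print(n,z.sum(),best[:5])
E
```

```text
3.7 -0.18714531871217555 0.07540191525277753 [ 15.17709204 -14.39393462] [144. 514.] [145.8772879 485.94622  ]
top 96 [(np.float64(0.2506527415143603), np.float64(0.089), np.float64(0.006)), (np.float64(0.2506527415143603), np.float64(0.077), np.float64(0.003)), (np.float64(0.25), np.float64(0.081), np.float64(0.003)), (np.float64(0.25), np.float64(0.073), np.float64(0.003)), (np.float64(0.25), np.float64(0.073), np.float64(-0.0))]
side 322 [(np.float64(0.7015250544662309), np.float64(0.067), np.float64(-0.0)), (np.float64(0.7015250544662309), np.float64(0.067), np.float64(-0.003)), (np.float64(0.7), np.float64(0.068), np.float64(-0.003)), (np.float64(0.6986899563318777), np.float64(0.062), np.float64(-0.003)), (np.float64(0.6984815618221258), np.float64(0.066), np.float64(-0.0))]
wrist 1906 [(np.float64(0.6263555701610253), np.float64(0.076), np.float64(-0.0)), (np.float64(0.6257386736703874), np.float64(0.075), np.float64(-0.0)), (np.float64(0.6253280839895013), np.float64(0.073), np.float64(-0.0)), (np.float64(0.6251229911446375), np.float64(0.077), np.float64(-0.0)), (np.float64(0.6245085190039319), np.float64(0.074), np.float64(-0.0))]
```

```bash
sed -i 's/m\[225:\]=0/m[160:]=0/' h.py; rm cal.json
python3 - <<'E'
from h import *
T,ty,th,res,e,p=theta(); print(T,ty,th,res,e,model(p,ty,0,-.085))
json.dump({"h":-.085,"b":list(e-model(p,ty,0,-.085))},open("cal.json","w"))
print(theta()[1:5])
a=np.linspace(0,2*np.pi,180)
for n,box in(("side",(322,220,362,250)),("wrist",(480,120,560,205)),("top",(305,218,342,250))):
    q=imaging.get_image(n); h=cv2.cvtColor(q["img"],cv2.COLOR_BGR2HSV).astype(int)
    for S in(60,80,110):
        m=(h[...,0]>92)&(h[...,0]<128)&(h[...,1]>S); u0,v0,u1,v1=box; v,u=np.nonzero(m[v0:v1,u0:u1]); print(n,S,u.min()+u0,u.max()+u0+1,v.min()+v0,v.max()+v0+1,len(u))
    for dy in(.065,.07,.075):
        c=O+EY*dy; pts=np.array([proj(q,[c[0]+.042*np.cos(t),c[1]+.042*np.sin(t),.02]) for t in a]); print(dy,pts.min(0).round(1),pts.max(0).round(1))
E
```

```text
3.9 -0.18713190994509346 -0.0024307094203952708 [ 2.4596507  -2.46255338] [143. 488.] [145.89412471 485.97177677]
(np.float64(-0.18714102878967054), np.float64(5.283960239094995e-05), array([-0.00018941,  0.00018932]), array([143., 488.]))
side 60 329 354 226 243 338
side 80 329 353 226 243 322
side 110 330 353 227 242 229
0.065 [326.3 222.3] [353.6 240.9]
0.07 [326.7 223.4] [354.1 242.1]
0.075 [327.  224.4] [354.5 243.3]
wrist 60 485 538 135 191 1968
wrist 80 485 537 136 191 1909
wrist 110 486 528 144 190 897
0.065 [468.3 134.4] [531.  195.2]
0.07 [471.9 134.4] [534.7 195.2]
0.075 [475.6 134.4] [538.4 195.2]
top 60 313 324 223 243 107
top 80 313 323 223 242 98
top 110 313 314 231 235 2
0.065 [314.6 221.8] [335.9 243.2]
0.07 [313.3 221.7] [334.7 243.1]
0.075 [312.  221.6] [333.4 243. ]
```

The estimator reads 0 at rest, and the cameras agree on the dish at rail y ≈ 0.073–0.075. Now I'll draw the trolley slowly toward the keeper.

```bash
python3 -m crank '[{"hand":0,"x":0.0004,"y":0.005,"z":0,"rx":0,"ry":0,"rz":0},{"hand":0,"x":0.0004,"y":0.005,"z":0,"rx":0,"ry":0,"rz":0},{"hand":0,"x":0.0004,"y":0.005,"z":0,"rx":0,"ry":0,"rz":0},{"hand":0,"x":0.0004,"y":0.005,"z":0,"rx":0,"ry":0,"rz":0},{"hand":0,"x":0.0004,"y":0.005,"z":0,"rx":0,"ry":0,"rz":0}]' | grep -E 'tcp|force'
python3 -c "from h import *; print(theta()[:5])"
python3 -m crank '[{"hand":0,"x":0.0004,"y":0.005,"z":0,"rx":0,"ry":0,"rz":0},{"hand":0,"x":0.0004,"y":0.005,"z":0,"rx":0,"ry":0,"rz":0},{"hand":0,"x":0.0004,"y":0.005,"z":0,"rx":0,"ry":0,"rz":0},{"hand":0,"x":0.0004,"y":0.005,"z":0,"rx":0,"ry":0,"rz":0},{"hand":0,"x":0.0004,"y":0.005,"z":0,"rx":0,"ry":0,"rz":0}]' | grep -E 'tcp|force'
python3 -c "from h import *; print(theta()[:5])"
python3 -m crank '[{"hand":0,"x":0.0004,"y":0.005,"z":0,"rx":0,"ry":0,"rz":0},{"hand":0,"x":0.0004,"y":0.005,"z":0,"rx":0,"ry":0,"rz":0},{"hand":0,"x":0.0004,"y":0.005,"z":0,"rx":0,"ry":0,"rz":0},{"hand":0,"x":0.0004,"y":0.005,"z":0,"rx":0,"ry":0,"rz":0}]' | grep -E 'tcp|force'
python3 -c "
from h import *; r=theta();print(r[:5]); cv2.imwrite('pics/w4.png',r[5]['img'])"
```

```text
tcp_pos: [0.4584, -0.163, 0.3124]
wrist_force: [1.7, -3.5, 5.5]
grip_force: 40.4
(4.65, np.float64(-0.1623509131185161), np.float64(-0.0012997146185620458), array([ 0.00222026, -0.00221805]), array([143., 488.]))
tcp_pos: [0.4603, -0.138, 0.3124]
wrist_force: [0.8, -2.5, 5.3]
grip_force: 40.4
(5.2, np.float64(-0.1372487941840075), np.float64(0.010325329799542518), array([10.04273383, -9.95352775]), array([135., 500.]))
tcp_pos: [0.4619, -0.1181, 0.3124]
wrist_force: [0.1, -4.1, 5.6]
grip_force: 40.4
(5.65, np.float64(-0.11722820345943603), np.float64(-0.13249360429455043), array([-0.02041031,  0.02234187]), array([119., 465.]))
```

View pics/w4.png

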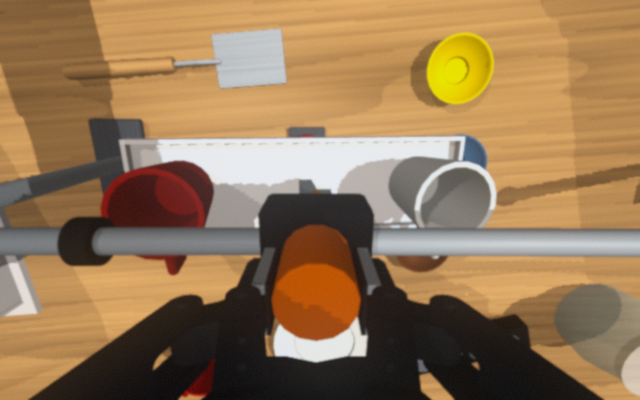

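At 13 mm past the keeper the caddy leans -0.13 rad, with the tray corners at (120,138) and (465,137); the spout is held back as described. Before creeping to the hop I'll prepare the swing planner.

```bash
cat > plan.py <<'E'
from h import *
W=2*np.pi/1.05; L=9.81/W**2; dt=.1
A=np.array([[np.cos(W*dt),np.sin(W*dt)/W],[-W*np.sin(W*dt),np.cos(W*dt)]])
def plan(phi,dphi,D,n):
    # state X-y=phi, absolute rate of X-y; row i: constant trolley speed v_i; u=(phi, Xdot)
    # in moving frame: rel rate = Xdot - v
    M=[];s0=np.array([phi,dphi])   # Xdot = dphi (trolley at rest)
    b=np.array([0,1.])
    f=s0.copy(); G=np.zeros((2,n))
    for i in range(n):
        f=A@f; G=A@G; G[:,i]+= b-A@b     # s' = A(s-b v)+b v
    C=np.vstack([G,np.ones(n)*dt]); r=np.array([*-f,D])
    Dm=np.diff(np.eye(n+2),axis=0)[:,1:-1]; H=Dm.T@Dm
    K=np.block([[H,C.T],[C,np.zeros((3,3))]]); v=np.linalg.solve(K,np.r_[np.zeros(n),r])[:n]
    s=s0.copy(); th=[]
    for x in v: s=A@(s-b*x)+b*x; th.append(s[0]/L)
    return v*dt,np.array(th)
def fit(obs):  # obs (t,theta) with trolley at rest
    t=np.array([o[0] for o in obs]); y=np.array([o[1] for o in obs])*L; T=t[-1]+.05  # time after the last picture
    B=np.c_[np.cos(W*(t-T)),np.sin(W*(t-T))/W]; c,*_=np.linalg.lstsq(B,y,rcond=None); return c,(B@c-y)/L
def watch(n):
    o=[]
    for _ in range(n):
        r=theta(); o.append((r[0],r[2])); print(round(r[0],2),round(r[1],4),round(r[2],3),r[3].round(1),r[4])
    return o,r[1]
E
python3 -m crank '[{"hand":0,"x":0.0004,"y":0.005,"z":0,"rx":0,"ry":0,"rz":0},{"hand":0,"x":0.0004,"y":0.005,"z":0,"rx":0,"ry":0,"rz":0},{"hand":0,"x":0.0004,"y":0.005,"z":0,"rx":0,"ry":0,"rz":0},{"hand":0,"x":0.0004,"y":0.005,"z":0,"rx":0,"ry":0,"rz":0}]' | grep -E 'tcp|force'
python3 -c "
from plan import *; watch(1)
for n in(6,8,10): v,t=plan(-.066,0,.153,n); print((v*1000).round(),t.round(2))"
```

```text
tcp_pos: [0.4635, -0.0981, 0.3124]
wrist_force: [0.7, -4.6, 5.8]
grip_force: 40.4
6.1 -0.0972 -0.208 [ 0.6 -0.7] [104. 453.]
[ 47.  11. -23.  -8.  47.  80.] [-0.36 -0.23  0.1   0.34  0.28  0.  ]
[ 9. 11. 12. 16. 22. 29. 31. 23.] [-0.23 -0.15 -0.02  0.11  0.17  0.16  0.08 -0.  ]
[ 2.  7. 14. 21. 26. 27. 24. 18. 10.  4.] [-0.21 -0.12 -0.01  0.07  0.12  0.12  0.09  0.05  0.01  0.  ]
```

```bash
python3 -m crank '[{"hand":0,"x":0.0004,"y":0.005,"z":0,"rx":0,"ry":0,"rz":0},{"hand":0,"x":0.0004,"y":0.005,"z":0,"rx":0,"ry":0,"rz":0}]' | grep -E 'wrist_f'
python3 -c "
from plan import *; watch(1)"
```

```text
wrist_force: [0.9, -3.4, 4.6]
6.35 -0.0872 -0.236 [ 0.3 -0.3] [ 99. 448.]
```

```bash
python3 -m crank '[{"hand":0,"x":0.0002,"y":0.003,"z":0,"rx":0,"ry":0,"rz":0}]' | grep -E 'wrist_f'
python3 -c "
from plan import *; watch(1)"
```

```text
wrist_force: [-0.1, -3.6, 4.7]
6.5 -0.0842 -0.238 [ 0.7 -0.8] [ 98. 448.]
```

```bash
python3 -m crank '[{"hand":0,"x":0.0002,"y":0.003,"z":0,"rx":0,"ry":0,"rz":0}]' | grep -E 'wrist_f'
python3 -c "
from plan import *; watch(2)"
```

```text
wrist_force: [0.7, -3.1, 6.6]
6.65 -0.0813 -0.205 [ 6.3 -7.2] [ 99. 460.]
6.7 -0.0808 -0.213 [ 1.5 -1.7] [102. 453.]
```

```bash
python3 -c "
from plan import *; o,y=watch(2); o=[(6.7,-.213)]+o; c,r=fit(o); print(c,r)
for n in(8,10,11): v,t=plan(*c,.0735-y,n); print(n,(v*1000).round(1),t.round(2))"
```

```text
6.75 -0.0809 -0.19 [-0.1  0.1] [108. 455.]
6.8 -0.0809 -0.14 [-0.6  0.6] [118. 463.]
[-0.02300229  0.34074684] [-0.00185445  0.00354412 -0.00185445]
8 [18.1 25.8 26.3 23.1 19.4 16.8 14.6 10.2] [-0.01  0.03  0.07  0.09  0.09  0.07  0.04  0.  ]
10 [13.9 23.2 27.1 26.1 21.7 15.9 10.7  7.2  5.2  3.5] [0.   0.05 0.07 0.07 0.06 0.05 0.04 0.03 0.01 0.  ]
11 [12.6 21.9 26.5 26.4 22.4 16.4 10.6  6.4  4.4  3.8  3.1] [0.   0.06 0.08 0.07 0.05 0.03 0.03 0.02 0.02 0.01 0.  ]
```

```bash
python3 -m crank '[{"hand":0,"x":0.0011,"y":0.014,"z":0,"rx":0,"ry":0,"rz":0},{"hand":0,"x":0.0018,"y":0.023,"z":0,"rx":0,"ry":0,"rz":0},{"hand":0,"x":0.0021,"y":0.027,"z":0,"rx":0,"ry":0,"rz":0},{"hand":0,"x":0.002,"y":0.026,"z":0,"rx":0,"ry":0,"rz":0},{"hand":0,"x":0.0017,"y":0.022,"z":0,"rx":0,"ry":0,"rz":0}]' | grep -E 'tcp|wrist_f'
python3 -m crank '[{"hand":0,"x":0.0012,"y":0.016,"z":0,"rx":0,"ry":0,"rz":0},{"hand":0,"x":0.0009,"y":0.011,"z":0,"rx":0,"ry":0,"rz":0},{"hand":0,"x":0.0005,"y":0.007,"z":0,"rx":0,"ry":0,"rz":0},{"hand":0,"x":0.0004,"y":0.005,"z":0,"rx":0,"ry":0,"rz":0},{"hand":0,"x":0.0002,"y":0.003,"z":0,"rx":0,"ry":0,"rz":0}]' | grep -E 'tcp|wrist_f'
python3 -c "
from plan import *; o,y=watch(8); c,r=fit(o[1:]); print(c,np.hypot(c[0],c[1]/W)/L,r)
for n in(6,8,10): v,t=plan(*c,.0735-y,n); print(n,(v*1000).round(1),t.round(2))"
```

```text
tcp_pos: [0.4736, 0.0309, 0.3124]
wrist_force: [3.9, -3.5, 5.7]
tcp_pos: [0.4768, 0.0722, 0.3124]
wrist_force: [1.8, -3.1, 5.0]
7.85 0.0736 0.025 [-0.5  0.5] [148. 492.]
7.9 0.074 0.025 [-0.6  0.5] [148. 492.]
7.95 0.0739 0.026 [-0.6  0.5] [148. 492.]
8.0 0.074 0.026 [-0.6  0.5] [148. 492.]
8.05 0.074 0.027 [-0.6  0.5] [148. 492.]
8.1 0.074 0.024 [-0.1  0.1] [147. 492.]
8.15 0.074 0.018 [-0.  0.] [146. 491.]
8.2 0.074 0.01 [-0.5  0.5] [145. 489.]
[ 0.00052664 -0.04600766] 0.028129894575939892 [-2.06426318e-03  7.34306571e-04  1.87796267e-03  2.68629432e-04
 -7.31034653e-04 -9.02810699e-04  9.89094415e-05]
6 [ 3.8 -0.3 -4.5 -4.3  0.4  4.4] [-0.03 -0.03 -0.01  0.01  0.02 -0.  ]
8 [ 0.7 -0.3 -1.7 -2.2 -1.5  0.3  1.9  2.3] [-0.02 -0.03 -0.02 -0.01  0.01  0.01  0.01 -0.  ]
10 [-0.5 -1.1 -1.4 -1.3 -0.8  0.   0.8  1.4  1.5  1. ] [-0.01 -0.02 -0.02 -0.01 -0.    0.    0.01  0.01  0.    0.  ]
```

The residual swing is only 0.028 rad. I'll apply a small correction, then observe over a longer window with a bias term.

```bash
cat >> plan.py <<'E'
def fitb(obs):
    t=np.array([o[0] for o in obs]); y=np.array([o[1] for o in obs])*L; T=t[-1]+.05
    B=np.c_[np.cos(W*(t-T)),np.sin(W*(t-T))/W,np.ones_like(t)]; c,*_=np.linalg.lstsq(B,y,rcond=None); return c,(B@c-y)/L
def ext_sub(p,e):
    pass
E
python3 -m crank '[{"hand":0,"x":0,"y":0.0005,"z":0,"rx":0,"ry":0,"rz":0},{"hand":0,"x":0,"y":-0.0005,"z":0,"rx":0,"ry":0,"rz":0},{"hand":0,"x":-0.0001,"y":-0.0015,"z":0,"rx":0,"ry":0,"rz":0},{"hand":0,"x":-0.0002,"y":-0.002,"z":0,"rx":0,"ry":0,"rz":0},{"hand":0,"x":-0.0001,"y":-0.0015,"z":0,"rx":0,"ry":0,"rz":0}]' | grep -E 'tcp|wrist_f'
python3 -m crank '[{"hand":0,"x":0,"y":0.0005,"z":0,"rx":0,"ry":0,"rz":0},{"hand":0,"x":0.0001,"y":0.002,"z":0,"rx":0,"ry":0,"rz":0},{"hand":0,"x":0.0002,"y":0.002,"z":0,"rx":0,"ry":0,"rz":0}]' | grep -E 'tcp|wrist_f'
python3 - <<'E'
from plan import *
# sub-pixel tilt: mean horizontal shift of the grey image strip
o,y=watch(24); c,r=fitb(o[2:]); print("c",c,"amp",np.hypot(c[0],c[1]/W)/L,"bias",c[2]/L,abs(r).max())
for n in(8,10): v,t=plan(*c[:2],.0735-y,n); print(n,(v*1000).round(1),t.round(3))
E
```

```text
tcp_pos: [0.4766, 0.0681, 0.3124]
wrist_force: [0.8, 3.0, 7.4]
tcp_pos: [0.4768, 0.0714, 0.3124]
wrist_force: [1.9, -2.4, 5.8]
9.05 0.0728 0.008 [-0.5  0.5] [145. 489.]
9.1 0.073 0.006 [-1.  1.] [145. 488.]
9.15 0.0731 0.003 [-0.5  0.5] [144. 488.]
9.2 0.0731 0.003 [-0.5  0.5] [144. 488.]
9.25 0.0731 0.0 [-1.  1.] [144. 487.]
9.3 0.0731 0.0 [-1.  1.] [144. 487.]
9.35 0.0731 0.0 [-1.  1.] [144. 487.]
9.4 0.0731 0.001 [-1.  1.] [144. 487.]
9.45 0.0731 0.001 [-1.  1.] [144. 487.]
9.5 0.0731 0.003 [-0.5  0.5] [144. 488.]
9.55 0.0731 0.003 [-0.5  0.5] [144. 488.]
9.6 0.0731 0.003 [-0.5  0.5] [144. 488.]
9.65 0.0731 0.006 [-1.  1.] [145. 488.]
9.7 0.073 0.009 [-0.5  0.5] [145. 489.]
9.75 0.0731 0.009 [-0.5  0.5] [145. 489.]
9.8 0.0731 0.009 [-0.5  0.5] [145. 489.]
9.85 0.0731 0.009 [-0.5  0.5] [145. 489.]
9.9 0.073 0.009 [-0.5  0.5] [145. 489.]
9.95 0.073 0.009 [-0.5  0.5] [145. 489.]
10.0 0.0731 0.009 [-0.5  0.5] [145. 489.]
10.05 0.073 0.009 [-0.5  0.5] [145. 489.]
10.1 0.073 0.006 [-1.  1.] [145. 488.]
10.15 0.073 0.004 [-0.5  0.5] [144. 488.]
10.2 0.0731 0.003 [-0.5  0.5] [144. 488.]
c [-0.00081342 -0.00610505  0.0013916 ] amp 0.004762772160013425 bias 0.005079568313609211 0.0016346695322034324
8 [-0.1 -0.2 -0.2 -0.1  0.1  0.3  0.4  0.3] [-0.004 -0.004 -0.002  0.     0.002  0.002  0.001 -0.   ]
10 [-0.2 -0.2 -0.2 -0.   0.1  0.2  0.3  0.2  0.1  0. ] [-0.004 -0.003 -0.002 -0.     0.001  0.001  0.001  0.001  0.     0.   ]
```

The swing is now 0.005 rad, about 1 mm at the spout. I'll hold, check the spout against the dish in the side and top views.

```bash
for i in 1 2 3 4; do python3 -m crank '[{"hand":0,"x":0,"y":0,"z":0,"rx":0,"ry":0,"rz":0},{"hand":0,"x":0,"y":0,"z":0,"rx":0,"ry":0,"rz":0},{"hand":0,"x":0,"y":0,"z":0,"rx":0,"ry":0,"rz":0},{"hand":0,"x":0,"y":0,"z":0,"rx":0,"ry":0,"rz":0},{"hand":0,"x":0,"y":0,"z":0,"rx":0,"ry":0,"rz":0}]' >/dev/null; done
python3 - <<'E'
from plan import *
s=imaging.get_image("side"); c=s["img"][150:270,260:420]; cv2.imwrite("pics/s5.png",cv2.resize(c,None,fx=5,fy=5,interpolation=cv2.INTER_CUBIC))
q=O+EY*.0731; print("spout expected px",proj(s,[*q,.045]),"in crop",(proj(s,[*q,.045])-[260,150])*5, "dish centre crop",[(proj(s,[*(O+EY*d),.01])-[260,150])*5 for d in(.0731,)])
watch(2)
E
```

```text
spout expected px [340.99224288 227.05004642] in crop [404.9612144  385.25023212] dish centre crop [array([402.35404615, 427.60023418])]
12.3 0.0731 0.003 [-0.5  0.5] [144. 488.]
12.35 0.073 0.003 [-0.5  0.5] [144. 488.]
```

View pics/s5.png

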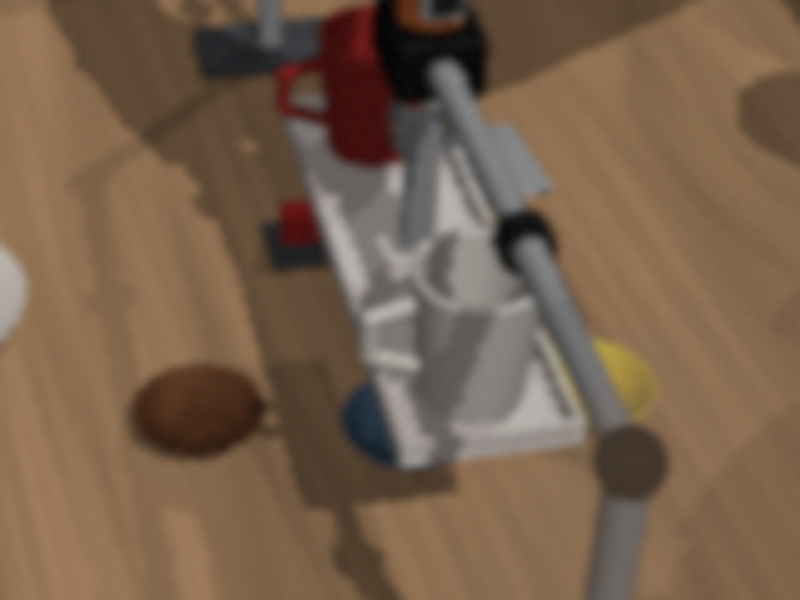

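Side crop: the dish's left edge shows at (345,420) beside the tray, which puts its centre near (402,425), right where the spout should hang at (405,385). The spout itself is hidden behind the tray. It has been steady for several seconds, so I'll let go and rise.

```bash
python3 -m crank '[{"hand":0.5,"x":0,"y":0,"z":0,"rx":0,"ry":0,"rz":0},{"hand":0.6,"x":0,"y":0,"z":0,"rx":0,"ry":0,"rz":0},{"hand":0.8,"x":0,"y":0,"z":0,"rx":0,"ry":0,"rz":0},{"hand":1,"x":0,"y":0,"z":0,"rx":0,"ry":0,"rz":0},{"hand":1,"x":0,"y":0,"z":0,"rx":0,"ry":0,"rz":0}]' | grep -E "tcp|force|width"
python3 -c "
from plan import *; watch(4)"
python3 -m crank '[{"hand":1,"x":0,"y":0,"z":0.01,"rx":0,"ry":0,"rz":0},{"hand":1,"x":0,"y":0,"z":0.02,"rx":0,"ry":0,"rz":0},{"hand":1,"x":0,"y":0,"z":0.025,"rx":0,"ry":0,"rz":0},{"hand":1,"x":0,"y":0,"z":0.025,"rx":0,"ry":0,"rz":0},{"hand":1,"x":0,"y":0,"z":0.02,"rx":0,"ry":0,"rz":0}]' | grep -E "tcp|force|width"
python3 - <<'E'
from plan import *
E=[];
for _ in range(20):
    p=imaging.get_image("wrist"); E.append(ext(p))
print(np.array(E).T.tolist()); cv2.imwrite("pics/w6.png",p["img"])
print(proj(p,[*(O+EY*.0731),.349]))
E
```

```text
tcp_pos: [0.4764, 0.072, 0.311]
wrist_force: [-0.2, 0.6, -0.5]
grip_width: 1.002
grip_force: 0.0
12.9 0.0734 0.006 [-0.6  0.6] [144. 489.]
12.95 0.0734 0.006 [-0.5  0.5] [144. 489.]
13.0 0.0733 0.006 [-0.5  0.5] [144. 489.]
13.05 0.0733 0.006 [-0.5  0.5] [144. 489.]
tcp_pos: [0.4764, 0.0717, 0.4137]
wrist_force: [-0.3, -0.1, 0.4]
grip_width: 0.999
grip_force: 0.0
[[186.0, 187.0, 186.0, 186.0, 186.0, 186.0, 186.0, 186.0, 186.0, 186.0, 187.0, 187.0, 186.0, 186.0, 186.0, 186.0, 186.0, 186.0, 186.0, 186.0], [448.0, 448.0, 449.0, 448.0, 448.0, 448.0, 448.0, 448.0, 448.0, 448.0, 448.0, 448.0, 448.0, 448.0, 448.0, 448.0, 448.0, 448.0, 448.0, 448.0]]
[315.55475063 223.38951551]
```

View pics/w6.png

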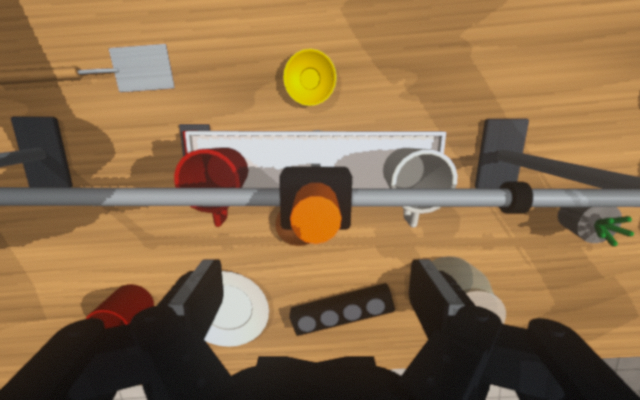

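The last wrist view shows the knob free at (316,217) between open fingers. The tray corners stay at 186 and 448 (±1 px) for a full second, so the caddy is still, and everything else is undisturbed.

```bash
python3 -c "
from workcell import job_done; print(job_done())"
```

```text
the job is handed in; nothing more can be done
None
```

The caddy was drawn over the keeper and left hanging still over the blue dish at rail y ≈ 0.073 m with the knob released, and the job is handed in; the spout was hidden behind the tray, so its place over the dish is inferred from the trolley position and tilt, not seen.

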